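# Push the tea box between the two jars

## Robot

A 6-joint arm with a two-finger parallel gripper is mounted at the origin on a cart in front of the work surface, level with it; the furniture and walls round the work are solid. World frame = base frame: x ahead of the robot, y to its left, z up, the work surface at z = 0. Lengths are in m, angles in rad, forces in N, time in s.
With the tool pointing down it reaches from about 0.35 to 1 m from the base axis. Payload 7.1 kg.
Tool frame: the origin (TCP) lies between the finger pads; the fingertips stand 22 mm ahead of it and the grasp point (between the pads) lies 3 mm ahead of it; z points along the fingers, y is the line along which they close (so a half turn about z gives the same grasp; the last joint's range is limited). The gripper opens to 85 mm and grips with 20 to 120 N. Pads are 22 mm wide; open, the fingers measure 114 mm over their backs; the gripper's body (76 mm by 85 mm) begins 54 mm behind the grasp point. The pads swing forward as they close: fully open they stand 13 mm farther back than shut.
Start: joints at [1.117, 0.423, 1.63, -0, 1.089, -0.019], TCP at [0.263, 0.567, 0.253] pointing down, gripper open.
Joint ranges: [-3, 3], [-0.9, 2.11], [0.09, 2.58], [-1.31, 4.45], [0.11, 2.69], [-2.54, 2.54]. Speed limits (rad/s): [2.39, 2.39, 3.01, 3.14, 3.14, 3.14].

## Interface

Orientations are given as a rotation vector (axis times angle).
In Python, from rig import manip gives the robot as it stands. The module is installed in compiled form; this text tells all that it offers. Calls block until the motion is done:
- manip.move_to(position, orientation): joint-space move of the TCP to a pose.
- manip.servo_line(position, orientation=None, rate=0.15): straight line of the TCP; orientation=None keeps the orientation; rate is the mean speed in m/s.
- manip.set_joints(angles): joint-space move.
- manip.command_gripper(opening, f_grip=None): finger opening in m; f_grip is the grip in N (None keeps the last); returns when the fingers have stopped.
- manip.hold(seconds).
- manip.solve_ik(position, orientation): joint angles nearest the present ones, or None.
- manip.camera(name): name is "scene" or "top"; returns a dict with "image" (480x640x3 uint8, red, green, blue), "fx", "fy", "cx", "cy" (pixels), "cam_to_world" (4x4, takes a point from camera to world coordinates). Camera axes: x right, y down, z forward; pixel columns grow to the right and rows downward; lengths in m; the calibration is good to about 2 mm. A picture is of the moment at which its call begins. There is no depth.
A pose or a line that the arm cannot do raises manip.IKError and nothing moves.
- manip.sign_off(): hands the job in; it is judged then, once.
Readings, each from a call of its own:
- manip.get_time(): time.
- manip.get_joint_positions(): joint angles.
- manip.get_joint_vel(): joint speeds.
- manip.get_tau(): joint torques, N m.
- manip.get_position(): TCP position.
- manip.get_ee_rot(): TCP orientation.
- manip.get_contact_force(): force on the tool from outside, world axes, zero at the start.
- manip.get_torque(): the same for the moment, N m.
- manip.get_width(): finger opening in m.
- manip.get_grip_force(): force on a finger pad.
Only numpy, scipy, OpenCV 4.12 (cv2) and the standard library are available. Lean on these libraries where they do the work, as an engineer would, in place of code of your own. Each camera call takes 0.05 s, during which the arm holds its last target. There are 200 camera calls.

## Task

The tea box belongs on the coffee maker's side of the two jam jars. Push this red box with the fingertips, short end first, straight through the narrow gap between the jars, and stop when the whole box stands just past the jars on the other side (its trailing end no more than about a hand's width beyond them). Only push it along the worktop: do not grip, lift or tip it. The box may brush the jars, but keep the robot itself off them, and leave the glass, the shaker and the kitchen timer where they stand.

Things in the scene. Friction and masses are not known exactly. Their poses are not given: they have to be found in the camera images.
- tea_box: Loose red cardboard tea box lying on the worktop, 72 (x) by 135 (y) mm, its flat top 73 mm above the worktop (small details of the top reach 78 mm), about 0.18 kg. Origin: centre of its underside; y along its length, z up. It starts to the robot's right of the jars, nearer to the robot than the line through the gap, and turned by up to about 20 degrees to it.
- jar_near: The jam jar nearer to the robot: round, 69 mm across, 99 mm high with its lid. It is fixed and cannot be moved. Origin: centre of its underside. Its x axis points to the other jar, its y axis (roughly to the robot's left) is the direction in which the box must go through the gap.
- jar_far: The identical jam jar farther from the robot, also fixed, 148 mm from the near jar, centre to centre. The clear gap between the jars is about 79 mm, for a box 72 mm wide. Origin: centre of its underside.
- gap (a point): Point on the worktop midway between the two jars. x: along the line of the jars, away from the robot, y: straight through the gap in the direction of travel, z up. The box's centre is on the negative y side at the start; with the box in line with y, all of it is past the jars when its centre is at y = 0.102 m or more.
- glass: Bystander, loose: plain drinking glass, 80 mm across, 91 mm high, on the far side of the box's way to the jars. Origin: centre of its underside.
- shaker: Bystander, loose: small round salt shaker, 44 mm across, 90 mm high, beyond the near jar and on the robot's side of the box's way. Origin: centre of its underside.
- timer: Bystander, loose: round wind-up kitchen timer, 66 mm across, 52 mm high, beside the far jar. Origin: centre of its underside.
Mind the look-alikes: they are no part of the job. What is shaped like the jar_near but turquoise is not meant.

How it is judged:
On the way:
1. the box is halfway through the gap, standing on the worktop between the jars (y of tea_box in the frame of gap between -0.03 and 0.03 m and x of tea_box in the frame of gap between -0.02 and 0.02 m and height (world z) of tea_box below 0.01 m and angle between tea_box's own z axis and vertical below 0.15 rad), for 0.05 s.
At the end, for the whole second after the job is handed in: The box lies flat and still on the worktop with its centre 99 to 200 mm past the line of the jars and within 60 mm to either side of the gap's middle line; glass, shaker and timer are within 20 mm of where they stood (y of tea_box in the frame of gap between 0.099 and 0.2 m and x of tea_box in the frame of gap between -0.06 and 0.06 m and height (world z) of tea_box below 0.01 m and angle between tea_box's own z axis and vertical below 0.15 rad and linear speed of tea_box below 0.01 m/s and distance of each of glass, shaker, timer from where it was at the start of the episode below 0.02 m); the robot touches nothing.
It fails at once if the box is lifted off the worktop or tipped (height (world z) of tea_box above 0.015 m or angle between tea_box's own z axis and vertical above 0.3 rad).
It fails at once if the robot presses on a jar (contact force between any of the arm, the fingers and jar_near above 4 N or contact force between any of the arm, the fingers and jar_far above 4 N).
It fails at once if a bystander is moved more than 20 mm or tipped (distance of any of glass, shaker, timer from where it was at the start of the episode above 0.02 m or angle between any of glass, shaker, timer's own z axis and vertical above 0.3 rad).
It also fails if it takes over 48 s, if anything falls off the work surface, if the arm or the gripper's body presses on something with over 40 N, if the wrist force passes 120 N, or if a joint passes its speed limit or range.

## Working session

There is one attempt and no reset: what is moved stays moved. The work goes in short steps, each a Python script; the robot and the scene stay as the last script left them, time stands still between calls to the robot, and variables do not carry over. Pictures are saved under pics/ and viewed, at most 10 in all, crops included, and the job is handed in when it is done.

```bash
mkdir -p pics; cat > h.py <<'E'
from rig import manip
import numpy as np, cv2
def snap(n,f):
    c=manip.camera(n); cv2.imwrite('pics/'+f,c['image'][:,:,::-1]); return c
def px2w(c,u,v,z):
    T=np.array(c['cam_to_world']); d=T[:3,:3]@np.array([(u-c['cx'])/c['fx'],(v-c['cy'])/c['fy'],1.]); o=T[:3,3]
    return o+d*(z-o[2])/d[2]
def w2px(c,p):
    T=np.linalg.inv(np.array(c['cam_to_world'])); q=T[:3,:3]@np.array(p)+T[:3,3]
    return np.array([c['fx']*q[0]/q[2]+c['cx'],c['fy']*q[1]/q[2]+c['cy']])
E
python3 - <<'E'
from h import *
for n in('top','scene'):
    c=snap(n,n+'0.png'); print(n,c['fx'],np.round(c['cam_to_world'],3).tolist())
print(manip.get_ee_rot(),manip.get_time())
E
```

```text
top 622.9482435659506 [[0.02, -0.988, 0.156, 0.397], [-1.0, -0.022, -0.013, 0.013], [0.016, -0.156, -0.988, 1.15], [0.0, 0.0, 0.0, 1.0]]
scene 568.0309914518734 [[0.832, -0.36, 0.423, 0.118], [-0.555, -0.526, 0.645, -0.635], [-0.01, -0.771, -0.637, 0.663], [0.0, 0.0, 0.0, 1.0]]
[-6.77473422e-01 -3.06732978e+00  2.11134650e-03] 0.1
```

View pics/top0.png

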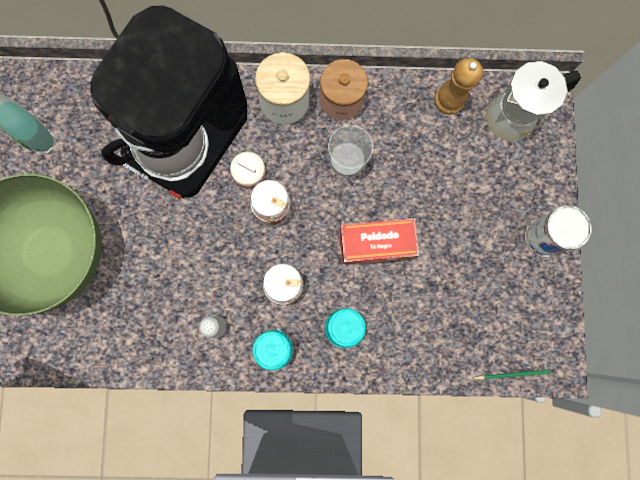

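View pics/scene0.png

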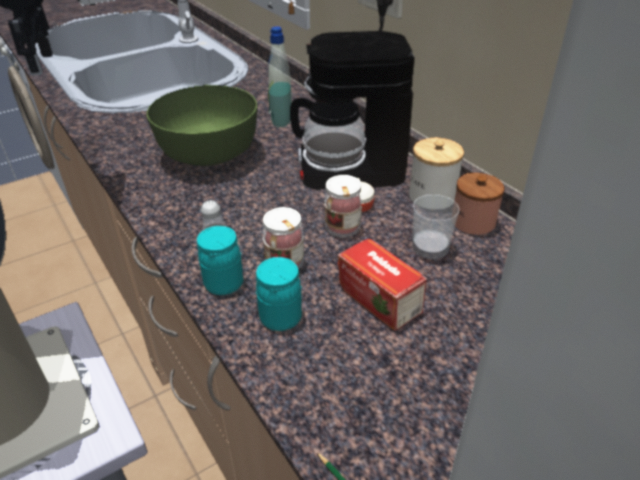

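The top view shows the white-lidded jam jars at (270,200) far and (283,284) near. The red box is at (380,240), the glass at (350,150), the timer at (248,168) and the shaker at (210,327). Jar candidates: white lids at (270,200) and (283,284), and turquoise jars at (273,350) and (346,328). I'm choosing the white pair by the description; the turquoise ones are decoys. I'll check this in a close crop.

```bash
python3 - <<'E'
import cv2
i=cv2.imread('pics/top0.png')[125:365,190:430]
cv2.imwrite('pics/crop0.png',cv2.resize(i,(600,600),interpolation=cv2.INTER_CUBIC))
E
```

```text
(no output)
```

View pics/crop0.png

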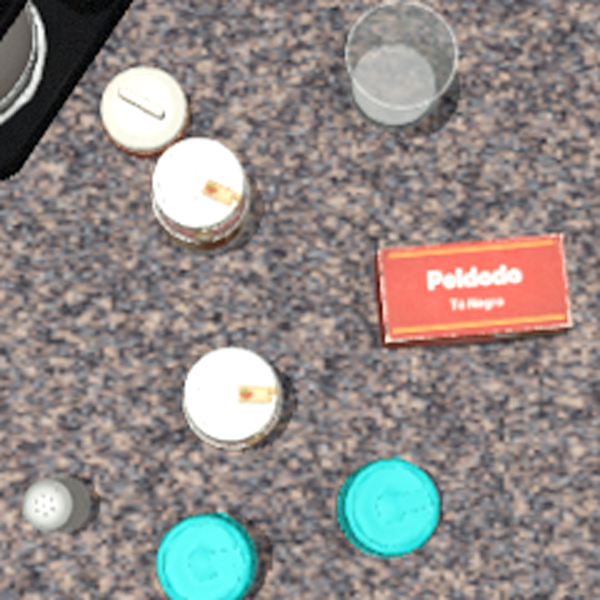

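The crop shows the white lids at crop (199,184) and (232,394). The box-top corners are (379,250), (563,235), (572,325) and (386,342). The glass rim is at (402,50), the turquoise decoy near the path at (389,506), the shaker top at (47,502) and the timer at (144,110).

```bash
cat >> h.py <<'E'
def c2w(c,u,v,z): return px2w(c,190+(u+.5)/2.5-.5,125+(v+.5)/2.5-.5,z)[:2]
def box(c,save=None):
    """box pose in world: centre of top, length direction (toward +y) via red mask + homography to z=.073"""
    im=c['image'].astype(int); m=((im[...,0]>120)&(im[...,1]<110)&(im[...,2]<100)).astype(np.uint8)
    m=cv2.morphologyEx(m,cv2.MORPH_CLOSE,np.ones((7,7)))
    n,l,s,_=cv2.connectedComponentsWithStats(m); k=1+np.argmax(s[1:,4])
    cn=cv2.findContours((l==k).astype(np.uint8),0,1)[0][0][:,0]
    w=np.array([px2w(c,u,v,.073)[:2] for u,v in cn],np.float32)
    r=cv2.minAreaRect(w*1000); b=cv2.boxPoints(r)/1000
    e=[b[1]-b[0],b[2]-b[1]]; d=max(e,key=np.linalg.norm); d=d/np.linalg.norm(d); d=d if d[1]>0 else -d
    return b.mean(0),d,np.array(r[1])
E
python3 - <<'E'
from h import *
c=manip.camera('top')
F=c2w(c,199,184,.099);N=c2w(c,232,394,.099)
print('jars',F,N,np.linalg.norm(F-N))
B=[c2w(c,*p,.073) for p in((379,250),(563,235),(572,325),(386,342))]
print('box',np.round(B,4),[np.linalg.norm(B[i]-B[i-1]) for i in range(4)],np.mean(B,0))
print('auto',box(c))
G=(F+N)/2; x=(F-N)/np.linalg.norm(F-N); y=np.array([-x[1],x[0]])
print('G',G,'x',x,'y',y)
for n,p in dict(box=np.mean(B,0),glass=c2w(c,402,50,.091),shaker=c2w(c,47,502,.09),timer=c2w(c,144,110,.05),tq=c2w(c,389,506,.099),tq2=c2w(c,208,560,.099)).items(): print(n,p,'gap',x@(p-G),y@(p-G))
d=np.mean([B[0]-B[1],B[3]-B[2]],0);d/=np.linalg.norm(d);print('yaw rel',np.degrees(np.arctan2(-x@d,y@d)))
# scene check
s=manip.camera('scene')
for p in (F,N): print(w2px(s,[*p,.099]))
print(w2px(s,[*np.mean(B,0),.073]))
E
```

```text
jars [0.62957777 0.07001277] [0.4852166  0.04344608] 0.1467853398508352
box [[ 0.5908 -0.0564]
 [ 0.6045 -0.1861]
 [ 0.5407 -0.192 ]
 [ 0.5259 -0.062 ]] [np.float64(0.06520981649981918), np.float64(0.1304866180292215), np.float64(0.06414595679007533), np.float64(0.13083895613645116)] [ 0.56547795 -0.12413435]
auto (array([ 0.8427715, -0.2607091], dtype=float32), array([-0.82061523,  0.571481  ], dtype=float32), array([53.88912964, 86.99331665]))
G [0.55739718 0.05672942] x [0.98348491 0.18099013] y [-0.18099013  0.98348491]
box [ 0.56547795 -0.12413435] gap -0.024787242286011753 -0.17933933310905928
glass [ 0.73132521 -0.0697675 ] gap 0.1481608966494586 -0.15588706884040726
shaker [0.41070295 0.16606029] gap -0.12448375312193621 0.1340754660927249
timer [0.69441428 0.11422756] gap 0.14516084674698337 0.03174980996658055
tq [ 0.41248895 -0.06343945] gap -0.16426443948992908 -0.09195731110336872
tq2 [0.37461278 0.05644544] gap -0.17981710194625614 0.03280287368990409
yaw rel -4.17818336122877
[343.23931133 185.27519795]
[282.14412531 219.19856869]
[381.31115774 267.51373033]
```

```bash
cat >> h.py <<'E'
from scipy.spatial.transform import Rotation as R
G=np.array([0.55740,0.05673]); X=np.array([.98348,.18099]); Y=np.array([-.18099,.98348])
def P(x,y,z): return [*(G+x*X+y*Y),z]
def ori(a):
    y=np.array([*a,0]);z=np.array([0,0,-1.]);return R.from_matrix(np.c_[np.cross(y,z),y,z]).as_rotvec()
SIDE,REAR=ori(Y),ori(-X)
E
python3 - <<'E'
from h import *
for o in (ori(Y),ori(-Y),ori(X),ori(-X)): print(np.round(manip.solve_ik(P(-.1,-.179,.2),o),2),np.round(manip.solve_ik(P(0,-.28,.2),o),2))
manip.move_to([.42,.22,.26],SIDE)
manip.move_to(P(-.102,-.179,.2),SIDE)
manip.servo_line(P(-.102,-.179,.055),rate=.12)
print(manip.get_position(),manip.get_contact_force(),manip.get_width(),manip.get_time())
snap('top','t1.png');snap('scene','s1.png')
E
```

```text
[-0.3   0.33  1.92 -0.    0.89 -2.05] [-0.36  0.51  1.62 -0.    1.01 -2.12]
[-0.3   0.33  1.92 -0.    0.89  1.09] [-0.36  0.51  1.62 -0.    1.01  1.03]
[-0.3   0.33  1.92  0.    0.89 -0.48] [-0.36  0.51  1.62  0.    1.01 -0.55]Traceback (most recent call last):
  File "<stdin>", line 2, in <module>
    return _wrapfunc(a, 'round', decimals=decimals, out=out)
    return _wrapit(obj, method, *args, **kwds)
    result = getattr(arr, method)(*args, **kwds)
TypeError: unsupported operand type(s) for *: 'NoneType' and 'float'
```

```bash
sed -i 's/^SIDE,REAR=.*/SIDE,REAR=ori(-Y),ori(X)/' h.py
python3 - <<'E'
from h import *
manip.move_to([.42,.22,.26],SIDE)
manip.move_to(P(-.102,-.179,.2),SIDE)
manip.servo_line(P(-.102,-.179,.055),rate=.12)
print(manip.get_position(),manip.get_contact_force(),manip.get_width(),manip.get_time())
snap('top','t1.png');snap('scene','s1.png')
E
```

```text
[ 0.48998582 -0.13791474  0.05561457] [-1.21314245  0.38683003  0.84895304] 0.08573327511140927 4.575
```

View pics/s1.png

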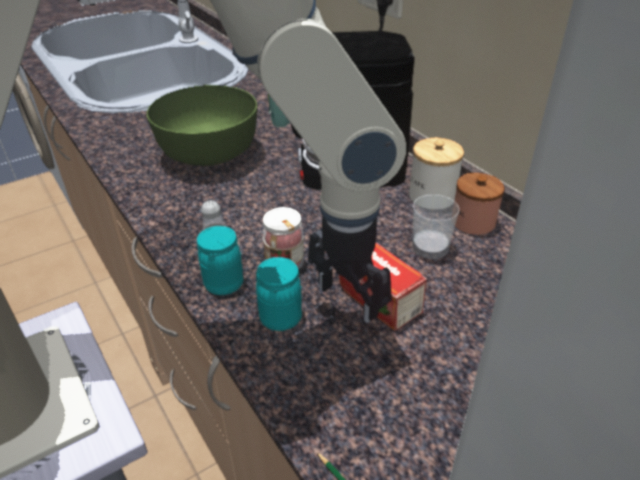

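The open fingers stand on the robot's side of the box, with tips at about (325,287) and (370,318). They are clear of the turquoise jar. Next is the side push to square and centre the box.

```bash
python3 - <<'E'
from h import *
manip.servo_line(P(-.050,-.179,.055),rate=.04)
print(manip.get_contact_force())
manip.servo_line(P(-.10,-.179,.055),rate=.12)
manip.servo_line(P(-.10,-.179,.17),rate=.2)
manip.move_to(P(-.10,-.30,.17),REAR)
c=snap('top','t2.png')
i=cv2.imread('pics/t2.png')[125:365,190:430]
cv2.imwrite('pics/crop2.png',cv2.resize(i,(600,600),interpolation=cv2.INTER_CUBIC))
print(manip.get_time())
E
```

```text
[ 0.18700454 -1.56875116 -0.26842493]
9.0167
```

View pics/crop2.png

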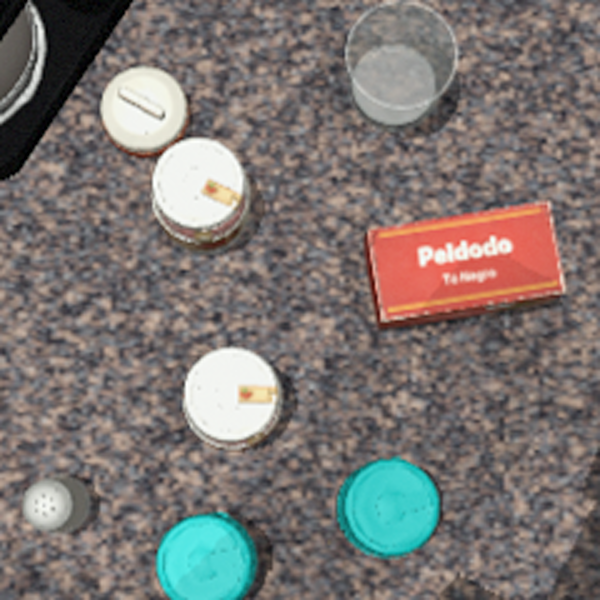

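The box is now squared up; its corners in the crop are (369,230), (550,204), (565,293) and (380,321). The arm is out of the way.

```bash
cat >> h.py <<'E'
def corners(c,pts):
    B=np.array([c2w(c,*p,.073)-G for p in pts])@np.c_[X,Y]
    d=(B[0]-B[1]+B[3]-B[2]); print(np.round(B,4).tolist(),'ctr',B.mean(0),'yaw',np.degrees(np.arctan2(-d[0],d[1])))
E
python3 - <<'E'
from h import *
corners(manip.camera('top'),((369,230),(550,204),(565,293),(380,321)))
E
```

```text
[[0.0276, -0.1127], [0.0258, -0.2425], [-0.0385, -0.241], [-0.0373, -0.1094]] ctr [-0.00558623 -0.17641675] yaw -0.6725223271391441
```

```bash
python3 - <<'E'
from h import *
manip.move_to(P(-.10,-.177,.15),SIDE)
manip.servo_line(P(-.10,-.177,.055),rate=.15)
manip.servo_line(P(-.065,-.177,.055),rate=.1)
manip.servo_line(P(-.0455,-.177,.055),rate=.04)
manip.servo_line(P(-.10,-.177,.055),rate=.15)
manip.servo_line(P(-.10,-.177,.16),rate=.25)
manip.move_to(P(0,-.31,.16),REAR)
manip.command_gripper(.03)
manip.servo_line(P(0,-.31,.063),rate=.15)
c=snap('top','t3.png'); snap('scene','s3.png')
i=cv2.imread('pics/t3.png')[125:365,190:430]
cv2.imwrite('pics/crop3.png',cv2.resize(i,(600,600),interpolation=cv2.INTER_CUBIC))
print(manip.get_time(),manip.get_width(),manip.get_position())
E
```

```text
16.575 0.02988007740568117 [ 0.61442652 -0.24853332  0.06434868]
```

View pics/crop3.png

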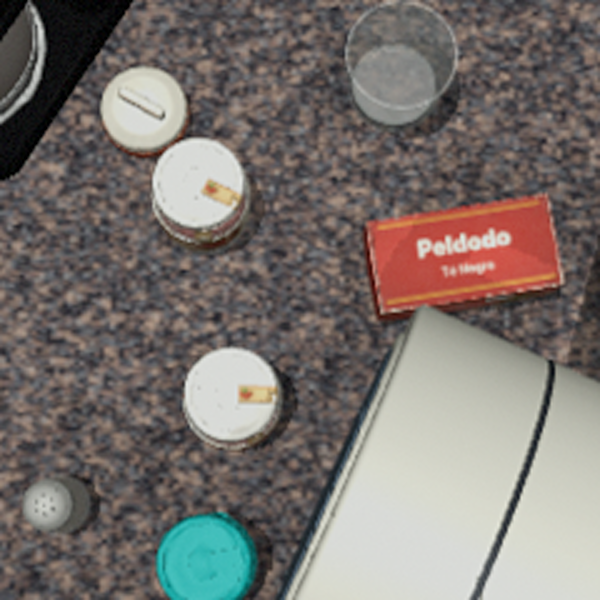

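View pics/s3.png

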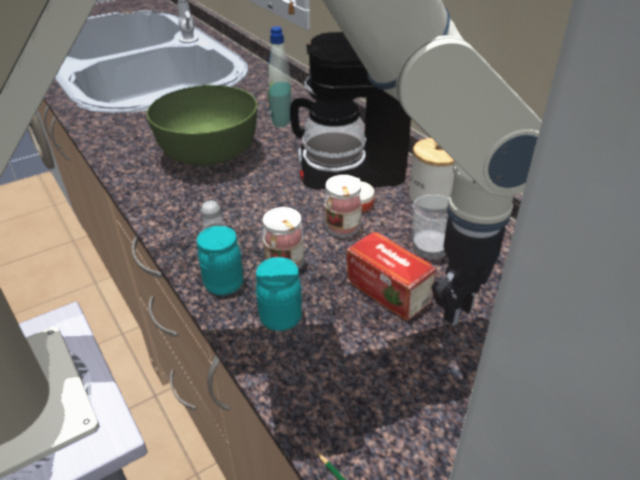

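The box is centred: corners at crop (368,222), (549,196), (562,287) and (379,313), so x≈0. In the scene view the fingers are behind the box's rear end at (455,315). I'll push to just inside the gap and check.

```bash
python3 - <<'E'
from h import *
corners(manip.camera('top'),((368,222),(549,196),(562,287),(379,313)))
manip.servo_line(P(0,-.265,.063),rate=.08)
manip.servo_line(P(0,-.135,.063),rate=.05)
print(manip.get_contact_force(),manip.get_position(),manip.get_time())
c=snap('top','t4.png');snap('scene','s4.png')
i=cv2.imread('pics/t4.png')[125:365,190:430]; j=cv2.imread('pics/s4.png')[130:370,200:520]
cv2.imwrite('pics/c4.png',np.hstack([cv2.resize(i,(342,342)),cv2.resize(j,(456,342))]))
E
```

```text
[[0.0334, -0.113], [0.0316, -0.2428], [-0.034, -0.2397], [-0.0316, -0.1097]] ctr [-1.49682634e-04 -1.76323171e-01] yaw -0.9232503265346969
[0.26363187 0.24129176 0.41683219] [ 0.58184986 -0.07613022  0.06299633] 20.0833
```

View pics/c4.png

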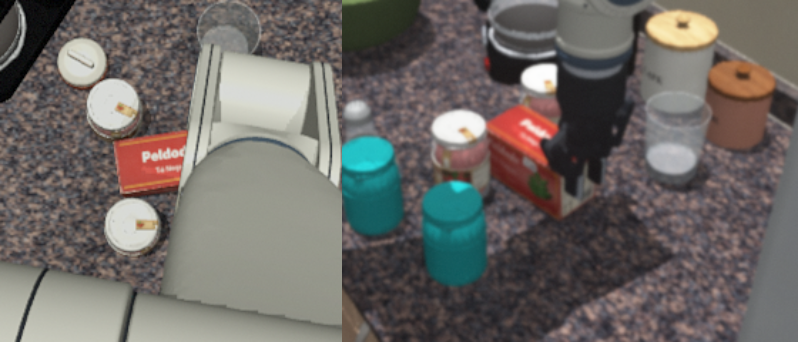

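The box's leading end is between the jars and centred: corners at about (115,142) and (120,192) in the left half, with lids at (114,108) and (133,226). Before the fingers follow, I need to check whether the gripper's knuckles clear the 99 mm jars, so I'll overlay the gap's outline at the tool.

```bash
python3 - <<'E'
from h import *
c=manip.camera('scene'); out=[]
for f,ty in(('s3.png',-.31),('s4.png',-.135)):
    im=cv2.imread('pics/'+f); u,v=w2px(c,P(0,ty,.08)).round().astype(int); h,w=50,33
    z=cv2.resize(im[v-h:v+h,u-w-17:u+w+16],None,fx=4,fy=4,interpolation=cv2.INTER_CUBIC)
    q=lambda x,zz:tuple(int(a) for a in ((w2px(c,P(x,ty,zz))-[u-w-17,v-h])*4))
    for x in(-.0395,.0395): cv2.line(z,q(x,.04),q(x,.099),(0,255,0),1)
    for zz,col in((.041,(0,255,255)),(.099,(0,255,0)),(.114,(255,255,0))): cv2.line(z,q(-.0395,zz),q(.0395,zz),col,1)
    out.append(z)
cv2.imwrite('pics/g.png',np.hstack(out)); print(out[0].shape)
E
```

```text
(400, 396, 3)
```

View pics/g.png

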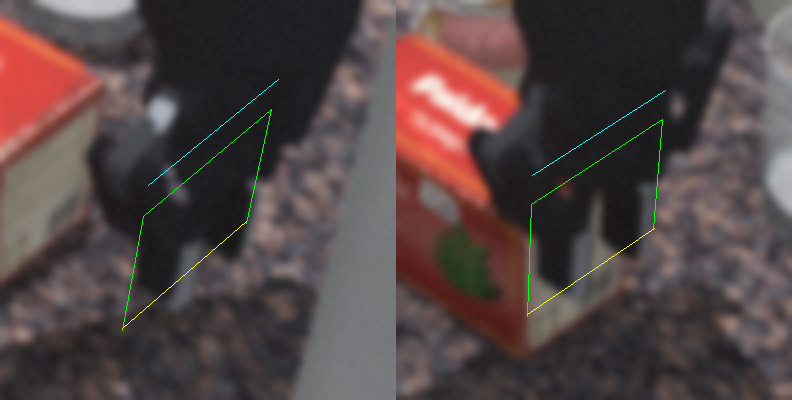

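The overlay shows the knuckles bulging about 35 mm outside the gap's outline at roughly jar-lid height, left half-edge x≈470 against the outline at 530. They would hit the lids. I'll turn the gripper 90° so its wide plane lies along the push direction, shut the fingers and push with the slim 22 mm finger bar, a little higher.

```bash
python3 - <<'E'
from h import *
manip.servo_line(P(0,-.19,.063),rate=.15)
manip.servo_line(P(0,-.19,.16),rate=.25)
manip.move_to(P(0,-.19,.16),SIDE)
manip.command_gripper(0.0)
manip.servo_line(P(0,-.19,.075),rate=.12)
f0=manip.get_contact_force(); print(f0,manip.get_time())
for y in np.arange(-.16,.0,.02):
    manip.servo_line(P(0,y,.075),rate=.06)
    f=manip.get_contact_force(); print(round(y,3),np.round(f,1),manip.get_time())
    if np.linalg.norm(f-f0)>8: break
snap('top','t5.png');snap('scene','s5.png')
i=cv2.imread('pics/t5.png')[125:365,190:430]; j=cv2.imread('pics/s5.png')[130:370,200:520]
cv2.imwrite('pics/c5.png',np.hstack([cv2.resize(i,(342,342)),cv2.resize(j,(456,342))]))
E
```

```text
[-0.58521086 -0.5439594  -0.64325369] 23.95
-0.16 [-0.6 -0.4  0.1] 24.6
-0.14 [-0.8 -0.5 -0.1] 25.0833
-0.12 [-0.3 -0.4 -0.4] 25.5667
-0.1 [-0.   0.5 -0.1] 26.05
-0.08 [-0.4  0.5  0.6] 26.5333
-0.06 [ 0.1 -0.4 -0.4] 27.0167
-0.04 [-0.  -0.2 -0.2] 27.5
-0.02 [-1.5 -0.5  0.7] 27.9833
```

View pics/c5.png

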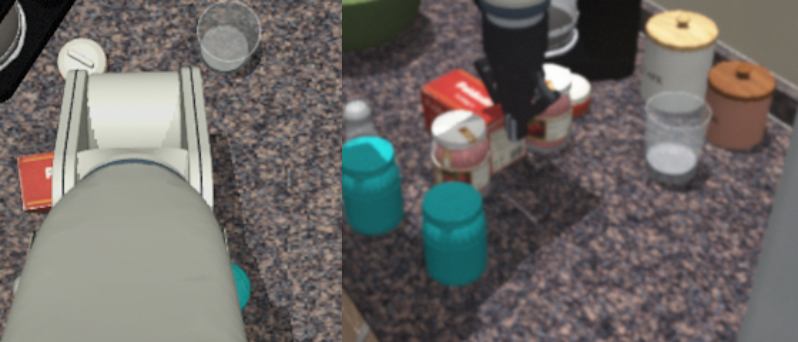

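The box is moving squarely through the gap, with its leading end at about (19,157)–(25,209) in the left half. The slim finger bar sits between the jars without touching them. I'll measure the leading end, push the rest, back off and check numerically.

```bash
python3 - <<'E'
from h import *
c=manip.camera('top')
L=[(c2w(c,u*600/342,v*600/342,.073)-G)@np.c_[X,Y] for u,v in((19,157),(25,209))]; print(np.round(L,4))
cy=np.mean(L,0)[1]+.002-.0675; print('centre y',cy)
ty=-.02+(.126-cy); print('target',ty); assert .03<ty<.06
for y in np.linspace(-.02,ty,5)[1:]:
    manip.servo_line(P(0,y,.075),rate=.05)
    print(np.round(manip.get_contact_force(),1))
manip.servo_line(P(0,-.0,.075),rate=.1)
manip.servo_line(P(0,-.0,.2),rate=.2)
manip.move_to(P(-.05,-.28,.25),SIDE)
c=snap('top','t6.png')
hsv=cv2.cvtColor(c['image'],cv2.COLOR_RGB2HSV)
m=(((hsv[...,0]<8)|(hsv[...,0]>172))&(hsv[...,1]>150)&(hsv[...,2]>110)).astype(np.uint8)
m=cv2.morphologyEx(m,cv2.MORPH_CLOSE,np.ones((9,9)))
n,l,s,ce=cv2.connectedComponentsWithStats(m)
for k in range(1,n):
    if s[k,4]<300: continue
    cn=cv2.findContours((l==k).astype(np.uint8),0,1)[0][0][:,0]
    w=np.array([(px2w(c,u,v,.073)[:2]-G)@np.c_[X,Y] for u,v in cn],np.float32)
    print(s[k],cv2.minAreaRect(w*1000))
a=cv2.imread('pics/top0.png').astype(int);b=cv2.imread('pics/t6.png').astype(int)
for nme,(u,v) in dict(glass=(350,150),timer=(248,168),shaker=(210,327)).items():
    r=np.s_[v-28:v+28,u-25:u+25]; t=a[v-16:v+16,u-16:u+16].astype(np.uint8)
    print(nme,cv2.minMaxLoc(cv2.matchTemplate(b[r].astype(np.uint8),t,cv2.TM_CCOEFF_NORMED))[1::2],'expect (9,12)')
print(manip.get_time())
E
```

```text
[[ 0.033   0.1244]
 [-0.0315  0.1259]]
centre y 0.059671754965554685
target 0.04632824503444531
[ 0.2 -0.3 -1. ]
[ 0.8 -0.5  0.3]
[ 0.2 -0.6 -0.4]
[-0.1  0.1 -0.6]
[ 167  232   75   45 2460] ((-0.5292491912841797, 128.4994354248047), (66.09305572509766, 123.57002258300781), 1.0513465404510498)
glass (0.9982816576957703, (9, 12)) expect (9,12)
timer (0.9949322938919067, (9, 12)) expect (9,12)
shaker (0.9972752928733826, (9, 12)) expect (9,12)
32.625
```

The box centre is at x ≈ −0.001 and y ≈ 0.128 in the gap frame. The bystanders haven't moved and the robot is clear.

```bash
python3 -c "
from rig import manip
print(manip.sign_off())"
```

```text
the job is handed in; nothing more can be done
None
```

I pushed the tea box straight through the gap and handed the job in after about 33 s: the box centre measures about 128 mm past the jar line and within 1 mm of the gap's middle line, the glass, shaker and timer had not moved, and no jar contact showed in the force readings I took (the judge returned no verdict).

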